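Four clicks up on the fume extractor control

ROBOT

A 6-joint arm with a two-finger parallel gripper is mounted at the origin on the work surface; the furniture and walls round the work are solid. World frame = base frame: x ahead of the robot, y to its left, z up, the work surface at z = 0. Lengths are in m, angles in rad, forces in N, time in s.
With the tool pointing down it reaches from about 0.25 to 0.725 m from the base axis. Payload 4 kg.
Tool frame: the origin (TCP) lies on the centre line of the jaws, within the pads' length; the fingertips stand tip_reach ahead of it and the grasp point (between the pads) lies 5 mm behind it (tip_reach is the distance from the TCP to the fingertips, in m); z points along the fingers, y is the direction in which the jaws open and shut (so a half turn about z gives the same grasp; the last joint's range is limited). The gripper opens to 85 mm and grips with 20 to 120 N. Pads are 22 mm wide; open, the fingers measure 114 mm over their backs; the gripper's body (76 mm by 85 mm) begins 54 mm behind the grasp point. The pads swing forward as they close: fully open they stand 13 mm farther back than shut.
Start: joints at [-1.126, 0.241, 0.005, 1.335, 0, 1.571], TCP at [0.215, -0.451, 0.212] pointing down, gripper open.
Joint ranges: [-2.72, 2.72], [-1.05, 1.87], [-1.09, 1.28], [-1.99, 2.15], [-1.42, 1.44], [-3.14, 3.14]. Speed limits (rad/s): [2.79, 2.79, 3.14, 3.14, 3.14, 3.14].

INTERFACE

Orientations are given as a unit quaternion [x, y, z, w].
In Python, from workcell import * gives the robot as it stands.
- The arm moves only by the tool arm_command, never from a script. Its arguments are lists of equal length, an entry for each row: "translation": the shift along the tool's x, y, z in cm, a list of three; "turn": the turn about the tool's z in rad; "hand": the closure, from 0 (fully open) to 1 (shut). In form: {"translation": [[x, y, z], ...], "turn": [turn, ...], "hand": [hand, ...]}. A call has 1 to 5 rows; each row is the pose to reach, as a shift and turn from the pose commanded when the call began, along the tool's axes at that moment; what a row does not reach only later rows make up. A row lasts 1/12 s, in which the tool goes at most 41.7 mm and 7.16 degrees, less where a joint would pass 70% of its speed; a pose out of reach is approached as far as the arm can. A call with a gripper value outside its range is refused whole. The fingers move at their own pace and stop on an object; the grip force is fixed at half the most. Time passes only in rows, so rows that repeat a pose let the fingers close. It gives the time, the measured TCP pose, the force and the opening at its end, in the units of the state.
- get_obs(): the state, without advancing time (a new reading comes with each control period).
- camera(name): name is "scene" or "side" or "wrist"; returns (picture, depth): 384x512x3 uint8, red, green, blue; 384x512 float32, m along the optical axis (not along the pixel's ray), 0 where there is no reading.
- camera_info(name): a dict with "mtx" (3x3 intrinsics, pixels), "world_to_cam" (4x4, takes a point from world to camera coordinates). Camera axes: x right, y down, z forward; pixel columns grow to the right and rows downward; lengths in m; the calibration is good to about 2 mm. A picture is of the moment at which its call begins: read the wrist's pose just before it. camera_info takes no time and is no camera call; for the wrist camera it gives the pose at the moment of the call.
- job_done(): hands the job in, once; it reports no verdict.
Trained networks look in the newest picture that a camera, given by its name, has taken for a name from the list of things; names that differ only in an ending like _2 or _b are one class to them, and where a whole thing is asked for, a point or a joint stands for the part that bears it (a point fixed in the world has none). Each returns a list of dicts, best first, with "conf" (0 to 1); they miss things now and then, are a little off and sometimes report something else, mostly with a low value. They report only what shows in the picture. A call takes as long as a camera call.
- search_frame(camera, name): "location" ([row, column] in pixels, amid what is visible of it).
- spot_point(camera, name): "location" ([row, column] in pixels: a listed point, or the origin of a listed thing).
The state is a dict: "clock": time; "joint_pos": joint angles; "joint_vel": joint speeds; "tau": joint torques, N m; "eef_pos": TCP position; "tool_rot": TCP orientation; "ft_force": force on the tool from outside, world axes, zero at the start; "ft_torque": the same for the moment, N m; "grip_width": finger opening in m.
Only numpy, scipy, OpenCV 4.12 (cv2) and the standard library are available. Lean on these libraries where they do the work, as an engineer would, in place of code of your own. Each camera call takes 0.05 s, during which the arm holds its last target. There are 200 camera calls.

TASK

The fume extractor is running too weakly for the next soldering job. With a fingertip, push the big dial on the control box round clockwise (seen from above) by exactly four clicks from where it stands, leave it there, and then press the round button fully down to confirm and let it come up again. Nothing needs gripping: do not lift or shove the box, and leave the things around it where they are.

Things in the scene. Friction and masses are not known exactly. Their poses are not given: they have to be found in the camera images.
- control_box: flat grey bench box with an aluminium top panel, 130 x 200 mm and 56 mm high, 3.2 kg, standing loose on rubber feet. Origin: centre of its underside; x across its 130 mm (away from the robot at yaw 0), y along its 200 mm, z up. The dial's axis stands at x 0, y +42 mm; the button's at x -25, y -65 mm. A small pilot lamp (8 mm high) at x +30, y -65 mm.
- dial: the big black dial: disc 96 mm across with a ribbed edge. Origin: on its vertical axis at the panel's height (56 mm over the box's underside); x points along the lug, z up. A click stop every 30 degrees, eight stops. At the first, x points 150 degrees counter-clockwise (from above) of the box's x; the last is 210 degrees clockwise of it. It starts at the first, second or third stop.
- dial_axis (a point): point on the dial's axis, on its disc's top face, 70 mm above the box's underside; a cap 26 mm across stands 4 mm above it. Pushing: leaving a stop takes 3 to 6 N at the lug, fading to nothing half way to the next stop; there the dial springs on by itself into the next stop, 15 degrees ahead of the finger. The finger meets the lug again there.
- pointer (a point): point on the fingertip lug, a block standing on the disc: from 22 to 46 mm from the axis, 12 mm wide, 19 mm high above the disc, white line on top. The point is the middle of its outer end, at the top, 46 mm from the axis and 33 mm above the panel; turns with the dial
- set_button (a joint): round grey button, 28 mm across, its top 22 mm above the box's panel, in a black housing 44 mm across and 12 mm high: m pressed, 0 up, 0.006 fully down, sprung, about 5 N when fully down
- set_button_top (a point): centre of the button's top face; z up, the button goes straight down
- test_weight: bystander: loose brass-coloured knobbed weight, 29 mm across, 51 mm high, in front of the box; origin: centre of its underside
- counter: bystander: loose round metal tally counter, 44 x 60 x 28 mm, in front of the box; origin: centre of its underside
- marker_black: bystander: loose marker pen, 135 mm long, 13 mm thick, lying beside the box's button end; origin: middle of its underside

How it is judged:
By the outcome, as a careful person would: the job done as asked, in the order asked, and still so for the second after the job is handed in, with the robot touching nothing.
It also fails if it takes over 59 s, if anything falls off the work surface, if the arm or the gripper's body presses on something with over 40 N, if the wrist force passes 120 N, or if a joint passes its speed limit or range.

## Working session

There is one attempt and no reset: what is moved stays moved. The work goes in short steps, Python scripts to look and compute and a tool call to move; the robot and the scene stay as the last step left them, time stands still between calls to the robot, and variables do not carry over. Pictures are saved under pics/ and viewed, about 8 in all and at most 12, crops included, and the job is handed in when it is done.

Besides the shell and the picture viewer there is one more tool, called as a command line: name --pt "numbers of a row" for each row, then --argument value for the rest. arm_command: Moves the arm, as the interface text tells. Its arguments: {"type":"object","properties":{"translation":{"type":"array","items":{"type":"array","items":{"type":"number"}}},"turn":{"type":"array","items":{"type":"number"}},"hand":{"type":"array","items":{"type":"number"}}},"required":["translation","turn","hand"]}

```bash
mkdir -p pics; ls; cat > h.py <<'E'
from workcell import *
import numpy as np, cv2
from scipy.spatial.transform import Rotation as R
def ray(cam,loc,z=None,info=None):
    i=info or camera_info(cam);K=np.array(i["mtx"]);T=np.linalg.inv(np.array(i["world_to_cam"]))
    d=T[:3,:3]@np.linalg.inv(K)@np.array([loc[1],loc[0],1.]);o=T[:3,3]
    return o+d*(z-o[2])/d[2]
def save(im,n): cv2.imwrite("pics/"+n,im[:,:,::-1])
E
python3 - <<'E'
from h import *
o=get_obs();print({k:np.round(v,3) for k,v in o.items()})
ims=[]
Z=dict(control_box=0,dial_axis=.07,pointer=.089,set_button_top=.078,test_weight=0,counter=0,marker_black=0)
for c in["scene","side"]:
    p,d=camera(c);ims.append(p)
    for n,z in Z.items():
        r=spot_point(c,n)[:2]
        for x in r: print(c,n,round(x["conf"],2),np.round(x["location"],0),np.round(ray(c,x["location"],z),3))
save(np.vstack([cv2.resize(np.hstack(ims),(800,300))]),"a.png")
E
```

```text
pics
{'clock': np.float64(0.0), 'joint_pos': array([-1.126,  0.241,  0.004,  1.335, -0.   ,  1.571]), 'joint_vel': array([ 0.001,  0.001,  0.001, -0.   ,  0.001,  0.001]), 'tau': array([ 1.0000e-03, -3.7232e+01,  2.5241e+01,  1.7000e-02,  0.0000e+00,
        0.0000e+00]), 'eef_pos': array([ 0.215, -0.451,  0.211]), 'tool_rot': array([ 0.975,  0.221, -0.   , -0.001]), 'ft_force': array([0.464, 0.072, 0.365]), 'ft_torque': array([-0.013,  0.025,  0.014]), 'grip_width': np.float64(0.085)}
scene control_box 0.7 [257. 235.] [0.537 0.195 0.   ]
scene control_box 0.63 [256. 246.] [0.514 0.187 0.   ]
scene dial_axis 0.69 [246. 234.] [0.527 0.228 0.07 ]
scene pointer 0.6 [255. 244.] [0.499 0.264 0.089]
scene set_button_top 0.49 [211. 239.] [0.539 0.134 0.078]
scene test_weight 0.81 [238. 277.] [0.459 0.123 0.   ]
scene counter 0.64 [271. 290.] [0.419 0.211 0.   ]
scene marker_black 0.61 [218. 227.] [0.584 0.078 0.   ]
side control_box 0.62 [212. 256.] [0.531 0.195 0.   ]
side dial_axis 0.67 [170. 247.] [0.525 0.259 0.07 ]
side pointer 0.27 [211. 258.] [0.5   0.046 0.089]
side set_button_top 0.71 [194. 269.] [0.538 0.123 0.078]
side set_button_top 0.26 [175. 250.] [0.523 0.216 0.078]
side test_weight 0.79 [234. 231.] [0.464 0.122 0.   ]
side counter 0.73 [212. 200.] [0.415 0.219 0.   ]
side marker_black 0.66 [239. 293.] [0.576 0.079 0.   ]
```

View pics/a.png

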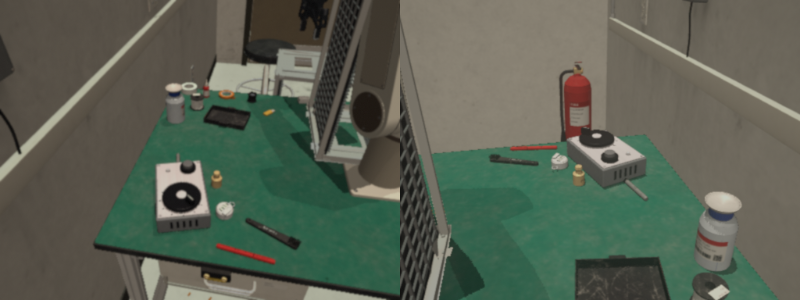

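The box stands near (0.53, 0.2), with its yaw somewhere around +15 to 20 degrees. The lug points roughly toward the robot and +y. Next I'll check that the path is clear and get the tool constants.

```bash
python3 - <<'E'
from h import *
import workcell
print([n for n in dir(workcell) if not n.startswith('_')], getattr(workcell,'tip_reach',None))
o=get_obs();Rt=R.from_quat(o["tool_rot"]).as_matrix();print(np.round(Rt,3))
w=camera_info("wrist");T=np.linalg.inv(np.array(w["world_to_cam"]))
print("cam in tool",np.round(Rt.T@(T[:3,3]-o["eef_pos"]),3),"\n",np.round(Rt.T@T[:3,:3],3),w["mtx"])
for c in["scene","side"]:
    p,d=camera(c);i=camera_info(c);T=np.linalg.inv(np.array(i["world_to_cam"]));K=np.array(i["mtx"])
    v,u=np.nonzero(d>0);P=(np.linalg.inv(K)@np.vstack([u,v,np.ones(len(u))])*d[v,u])
    P=(T[:3,:3]@P).T+T[:3,3]
    m=(P[:,2]>.1)&(P[:,2]<.7)&(abs(P[:,0]-.4)<.5)&(abs(P[:,1])<.8)
    q=np.round(P[m],1);k,n=np.unique(q[:,:2],axis=0,return_counts=True)
    print(c,[(float(a),float(b),int(e),round(float(q[(q[:,0]==a)&(q[:,1]==b),2].max()),1)) for (a,b),e in zip(k,n) if e>15])
d=Rt.T@(np.array([.45,.19,.30])-o["eef_pos"]);print("move cm",d*100)
E
```

```text
['Unreachable', 'camera', 'camera_info', 'get_obs', 'job_done', 'search_frame', 'spot_point', 'tip_reach'] 0.014
[[ 0.903  0.43   0.   ]
 [ 0.43  -0.903 -0.   ]
 [ 0.     0.    -1.   ]]
cam in tool [ 0.076 -0.001 -0.162] 
 [[-0.    -0.957 -0.291]
 [ 1.    -0.    -0.   ]
 [ 0.    -0.291  0.957]] [[266.36481086   0.         253.30663869]
 [  0.         266.36481086 191.92197255]
 [  0.           0.           1.        ]]
scene [(0.0, 0.0, 360, 0.2), (0.0, 0.1, 528, 0.2), (0.1, -0.1, 37, 0.3), (0.1, 0.0, 4565, 0.5), (0.1, 0.1, 4467, 0.4), (0.2, -0.5, 359, 0.3), (0.2, -0.4, 838, 0.4), (0.2, -0.3, 1747, 0.4), (0.2, -0.2, 1443, 0.4), (0.2, -0.1, 1074, 0.4), (0.2, -0.0, 3183, 0.5), (0.3, -0.5, 62, 0.3), (0.6, -0.2, 139, 0.1), (0.7, -0.2, 196, 0.1), (0.8, -0.8, 166, 0.3), (0.8, -0.7, 421, 0.3), (0.8, -0.6, 561, 0.3), (0.8, -0.5, 816, 0.3), (0.8, -0.4, 1069, 0.4), (0.8, -0.3, 1460, 0.4), (0.8, -0.2, 2019, 0.4), (0.8, -0.1, 2827, 0.4), (0.8, 0.0, 4042, 0.5), (0.8, 0.1, 5947, 0.5), (0.8, 0.2, 8820, 0.5), (0.8, 0.3, 7300, 0.5), (0.8, 0.4, 3794, 0.3), (0.8, 0.5, 117, 0.2)]
side [(0.1, -0.0, 34, 0.3), (0.2, -0.3, 28, 0.1), (0.2, -0.2, 1702, 0.2), (0.2, -0.1, 3713, 0.3), (0.2, -0.0, 3028, 0.4), (0.6, -0.2, 664, 0.1), (0.7, -0.2, 849, 0.1), (0.8, -0.2, 99, 0.2), (0.8, -0.1, 5242, 0.4), (0.8, -0.0, 8260, 0.4), (0.8, 0.1, 5853, 0.4), (0.8, 0.2, 4197, 0.4), (0.8, 0.3, 3317, 0.4), (0.8, 0.4, 2120, 0.4), (0.8, 0.5, 1791, 0.4), (0.8, 0.6, 1419, 0.4), (0.8, 0.7, 1122, 0.4), (0.8, 0.8, 534, 0.4)]
move cm [ 48.7950699  -47.79094645  -8.77769341]
```

```bash
python3 - <<'E'
from h import *
ims=[]
for c,px in [("scene",[(60,410),(100,430),(150,420),(190,420),(40,470),(100,480),(230,480)]),("side",[(100,10),(200,20),(250,40),(290,50),(100,45),(60,20)])]:
    p,d=camera(c);ims.append(p[:, 256:] if c=="scene" else p[:,:256]);i=camera_info(c);T=np.linalg.inv(np.array(i["world_to_cam"]));K=np.array(i["mtx"])
    print(c,np.round(T[:3,3],2),np.round(T[:3,2],2))
    for v,u in px:
        P=T[:3,:3]@(np.linalg.inv(K)@[u,v,1]*d[v,u])+T[:3,3];print(v,u,np.round(P,2))
save(np.hstack(ims),"b.png")
E
```

```text
scene [0.38 0.74 0.63] [ 0.16 -0.76 -0.64]
60 410 [-0.21 -2.5  -0.54]
100 430 [ 0.16 -0.12  0.24]
150 420 [ 0.18 -0.03  0.16]
190 420 [ 0.15 -0.04  0.05]
40 470 [ 0.15 -0.01  0.4 ]
100 480 [0.13 0.05 0.32]
230 480 [0.03 0.05 0.03]
side [ 0.33 -0.64  0.49] [ 0.2   0.87 -0.46]
100 10 [ 0.17 -0.04  0.33]
200 20 [ 0.16 -0.06  0.2 ]
250 40 [ 0.16 -0.04  0.11]
290 50 [ 0.16 -0.04  0.04]
100 45 [-0.09  1.37 -0.06]
60 20 [-0.15  1.38  0.11]
```

View pics/b.png

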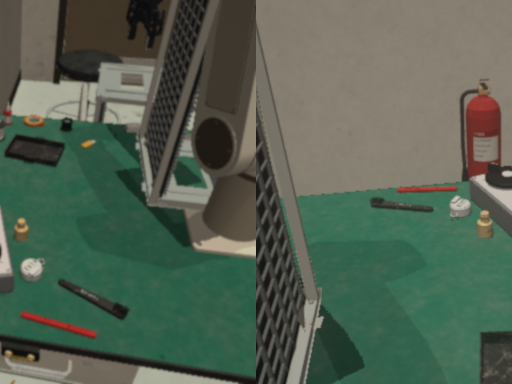

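```bash
python3 - <<'E'
from h import *
A=[]
for c in["scene","side","wrist"]:
    p,d=camera(c);i=camera_info(c);T=np.linalg.inv(np.array(i["world_to_cam"]));K=np.array(i["mtx"])
    v,u=np.nonzero(d>0);P=(np.linalg.inv(K)@np.vstack([u,v,np.ones(len(u))])*d[v,u]);P=(T[:3,:3]@P).T+T[:3,3]
    m=(P[:,2]>.02)&(P[:,2]<.9)&(P[:,0]>-.3)&(P[:,0]<.4)&(P[:,1]>-.6)&(P[:,1]<.15);P=P[m]
    for z in np.arange(0,.7,.1):
        q=P[(P[:,2]>=z)&(P[:,2]<z+.1)]
        if len(q)<10: continue
        k,n=np.unique(np.round(q[:,:2]/.05)*5,axis=0,return_counts=True)
        print(c,"z%.1f"%z,*[f"({int(a)},{int(b)}):{e}" for (a,b),e in zip(k,n) if e>8])
    if c=="wrist": save(p,"c.png")
E
```

```text
scene z0.0 (-5,5):11 (0,5):651 (5,-35):26 (5,-30):73 (5,-25):11 (5,-10):144 (5,-5):118 (5,0):310 (5,5):686 (10,-10):113 (10,-5):211 (15,-60):45 (15,-55):70 (15,-35):103 (15,-30):102 (15,-25):158 (15,-20):141 (15,-15):147 (15,-10):94 (15,-5):455 (20,-60):52 (20,-55):82 (20,-40):16 (20,-35):63 (20,-30):24 (20,-25):17 (20,-20):19 (20,-15):18 (20,-10):24 (20,-5):73 (25,-60):50 (25,-55):76 (30,-60):27 (30,-55):40 (40,-40):26 (40,-35):43
scene z0.1 (0,5):246 (5,0):173 (5,5):773 (10,5):97 (10,10):64 (15,-35):139 (15,-30):134 (15,-25):205 (15,-20):212 (15,-15):222 (15,-10):88 (15,-5):548 (15,5):69 (20,-35):84 (20,-5):79
scene z0.2 (5,10):218 (10,5):571 (10,10):1529 (15,-35):154 (15,-30):159 (15,-25):251 (15,-20):254 (15,-15):261 (15,-10):105 (15,-5):682 (15,0):497 (15,5):651 (20,-40):204 (20,-35):100 (20,-5):89 (25,-50):175
scene z0.3 (10,5):848 (10,10):792 (15,-40):9 (15,-35):172 (15,-30):189 (15,-25):320 (15,-20):329 (15,-15):340 (15,-10):143 (15,-5):594 (15,0):1177 (15,5):803 (20,-45):90 (20,-40):471 (20,-35):107 (20,-5):113 (25,-50):124 (25,-45):150 (25,-40):26
scene z0.4 (10,5):259 (15,
[... 579 characters left out ...]
7 (5,-55):661 (5,-35):199 (5,-30):2326 (5,-25):828 (10,-60):506 (10,-55):693 (10,-35):46 (10,-30):326 (15,-60):571 (15,-55):689 (15,-40):19 (15,-35):298 (15,-30):1040 (15,-25):1407 (15,-20):1117 (15,-15):362 (20,-60):606 (20,-55):678 (20,-40):308 (20,-35):285 (20,-30):239 (20,-25):159 (20,-20):145 (20,-15):118 (25,-60):646 (25,-55):663 (30,-60):434 (30,-55):412 (35,-35):15 (40,-40):170 (40,-35):250
wrist z0.1 (0,-30):156 (0,-25):57 (5,-35):107 (5,-30):2411 (5,-25):996 (15,-35):592 (15,-30):2785 (15,-25):2072 (15,-20):120 (20,-35):861
wrist z0.2 (15,-35):1088 (15,-30):752 (20,-40):5714 (20,-35):1711 (25,-50):5725
wrist z0.3 (20,-45):2632 (20,-40):9667 (25,-50):6479 (25,-45):10235 (25,-40):284
```

View pics/c.png

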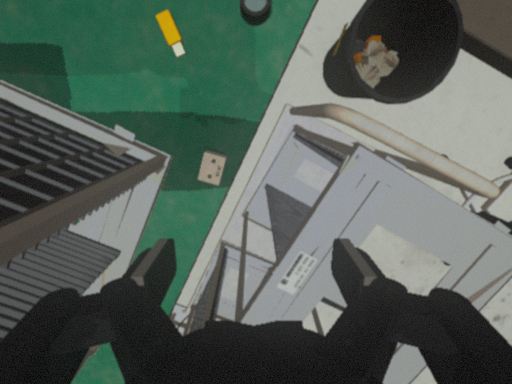

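```bash
python3 - <<'E'
from h import *
p,d=camera("scene");i=camera_info("scene");T=np.linalg.inv(np.array(i["world_to_cam"]));K=np.array(i["mtx"])
v,u=np.mgrid[0:384,0:512];P=np.stack([u,v,np.ones_like(u)],-1)@np.linalg.inv(K).T*d[...,None];P=P@T[:3,:3].T+T[:3,3]
m=(d>0)&(P[...,0]>.1)&(P[...,0]<.3)&(P[...,1]<.0)&(P[...,1]>-.6)&(P[...,2]>.05)
for y in np.arange(-.56,0,.04):
    s=m&(P[...,1]>=y)&(P[...,1]<y+.04)
    if s.any():
        k=np.argmax(np.where(s,P[...,2],-1));print(round(y,2),"max",np.round(P.reshape(-1,3)[k],3),"px",divmod(k,512))
c=cv2.resize(p[0:190,380:512],(528,600)[:2],interpolation=cv2.INTER_CUBIC);save(c,"d.png")
E
```

```text
-0.52 max [ 0.248 -0.496  0.347] px (np.int64(0), np.int64(389))
-0.48 max [ 0.222 -0.441  0.351] px (np.int64(4), np.int64(401))
-0.44 max [ 0.213 -0.41   0.368] px (np.int64(0), np.int64(407))
-0.4 max [ 0.181 -0.396  0.349] px (np.int64(10), np.int64(419))
-0.36 max [ 0.158 -0.32   0.391] px (np.int64(0), np.int64(438))
-0.32 max [ 0.163 -0.285  0.399] px (np.int64(0), np.int64(439))
-0.28 max [ 0.158 -0.261  0.405] px (np.int64(0), np.int64(444))
-0.24 max [ 0.158 -0.22   0.415] px (np.int64(0), np.int64(449))
-0.2 max [ 0.157 -0.167  0.427] px (np.int64(0), np.int64(456))
-0.16 max [ 0.157 -0.125  0.437] px (np.int64(0), np.int64(462))
-0.12 max [ 0.161 -0.096  0.444] px (np.int64(0), np.int64(464))
-0.08 max [ 0.156 -0.049  0.38 ] px (np.int64(45), np.int64(461))
-0.04 max [ 0.149 -0.001  0.466] px (np.int64(0), np.int64(489))
```

View pics/d.png

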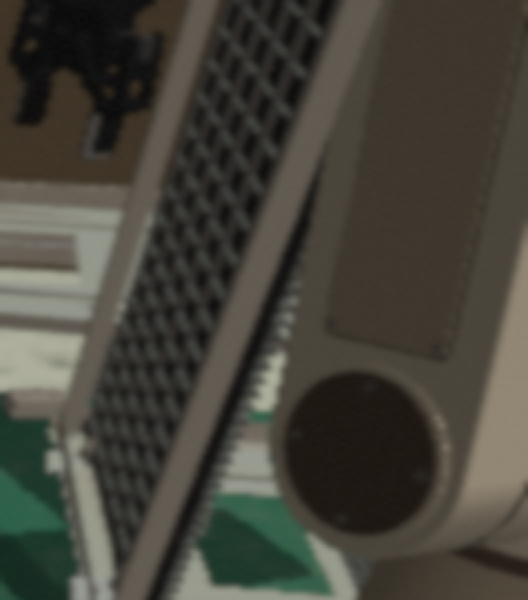

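The picture shows a mesh screen standing between the arm and the box, at x≈0.16, y −0.37 to −0.03. Its top lies outside the frame. I'll raise the tool straight up first and look down on it.

arm_command --pt "0 0 -4" --pt "0 0 -8" --pt "0 0 -12" --pt "0 0 -16" --pt "0 0 -20" --turn '[0,0,0,0,0]' --hand '[1,1,1,1,1]'

```text
clock: 1.62
eef_pos: [0.2149, -0.4508, 0.4143]
tool_rot: [0.975, 0.221, 0.0, 0.0]
ft_force: [-0.1, -1.2, 0.8]
grip_width: 0.0256
```

```bash
cat >> h.py <<'E'
def cloud(c):
    p,d=camera(c);i=camera_info(c);T=np.linalg.inv(np.array(i["world_to_cam"]));K=np.array(i["mtx"])
    v,u=np.mgrid[0:384,0:512];P=np.stack([u,v,np.ones_like(u)],-1)@np.linalg.inv(K).T*d[...,None]
    return p,d,P@T[:3,:3].T+T[:3,3],T
E
python3 - <<'E'
from h import *
o=get_obs();print(o["joint_pos"],o["eef_pos"],o["ft_force"],o["clock"])
p,d,P,T=cloud("wrist")
print("cam",T[:3,3])
m=(d>.1)&(P[...,2]>.05)&(P[...,0]<.3)&(P[...,0]>.08)
for y in np.arange(-.6,.1,.04):
    s=m&(P[...,1]>=y)&(P[...,1]<y+.04)
    if s.sum()>10:
        k=np.argmax(np.where(s,P[...,2],-1));print(round(y,2),s.sum(),"max",np.round(P.reshape(-1,3)[k],3),"px",k//512,k%512)
save(p,"e.png")
E
```

```text
[-1.12598140e+00  2.60017113e-01  5.53461154e-01  1.86364102e+00
 -3.34989357e-05  1.57080413e+00] [ 0.2148926  -0.45083991  0.41428885] [-0.07781685 -1.18266942  0.76226255] 1.6167
cam [ 0.28295126 -0.41690269  0.58502213]
-0.52 1531 max [ 0.223 -0.49   0.507] px 350 357
-0.48 3137 max [ 0.239 -0.479  0.501] px 297 349
-0.44 4346 max [ 0.19  -0.42   0.506] px 348 152
-0.36 5051 max [ 0.181 -0.339  0.474] px 246 0
-0.32 5017 max [ 0.167 -0.318  0.447] px 228 0
-0.28 3632 max [ 0.161 -0.28   0.396] px 185 6
-0.24 2373 max [ 0.165 -0.24   0.356] px 148 0
-0.2 1576 max [ 0.165 -0.199  0.309] px 124 0
-0.16 1057 max [ 0.166 -0.159  0.263] px 106 0
-0.12 681 max [ 0.163 -0.12   0.216] px 95 0
-0.08 713 max [ 0.164 -0.077  0.168] px 83 0
-0.04 41 max [ 0.181 -0.039  0.127] px 63 0
```

View pics/e.png

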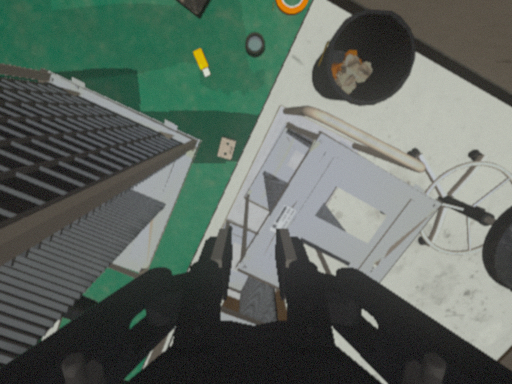

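arm_command --pt "0 0 -4" --pt "0 0 -8" --pt "0 0 -12" --pt "0 0 -16" --pt "0 0 -18" --turn '[0,0,0,0,0]' --hand '[1,1,1,1,1]'

```text
clock: 2.08
eef_pos: [0.2077, -0.4358, 0.5213]
tool_rot: [0.975, 0.221, 0.005, 0.021]
ft_force: [0.0, 0.5, -0.0]
grip_width: 0.0001
```

```bash
python3 - <<'E'
from h import *
o=get_obs();print(o["joint_pos"],o["eef_pos"],o["ft_force"],o["clock"])
p,d,P,T=cloud("wrist")
print("cam",T[:3,3])
m=(d>.1)&(P[...,2]>.05)&(P[...,0]<.3)&(P[...,0]>.08)
for y in np.arange(-.6,.1,.04):
    s=m&(P[...,1]>=y)&(P[...,1]<y+.04)
    if s.sum()>10:
        k=np.argmax(np.where(s,P[...,2],-1));print(round(y,2),s.sum(),"max",np.round(P.reshape(-1,3)[k],3),"px",k//512,k%512)
save(p,"f.png")
E
```

```text
[-1.12598805e+00  3.11058822e-01  9.33146910e-01  2.14948335e+00
 -1.87472607e-05  1.57082694e+00] [ 0.20773518 -0.43582104  0.52130905] [ 0.01151284  0.48586417 -0.00789498] 2.0833
cam [ 0.27256568 -0.3951141   0.68303479]
-0.48 2080 max [ 0.214 -0.464  0.605] px 340 343
-0.44 5360 max [ 0.187 -0.407  0.602] px 340 175
-0.4 295 max [ 0.185 -0.4    0.6  ] px 332 157
-0.36 11300 max [ 0.17  -0.327  0.57 ] px 254 12
-0.32 5560 max [ 0.186 -0.32   0.568] px 218 8
-0.28 4313 max [ 0.165 -0.271  0.508] px 181 0
-0.24 2788 max [ 0.163 -0.24   0.47 ] px 154 0
-0.2 1868 max [ 0.159 -0.194  0.411] px 128 2
-0.16 1284 max [ 0.159 -0.16   0.361] px 112 8
-0.12 900 max [ 0.158 -0.113  0.311] px 96 2
-0.08 612 max [ 0.158 -0.076  0.262] px 86 4
-0.04 669 max [ 0.175 -0.035  0.223] px 65 0
```

View pics/f.png

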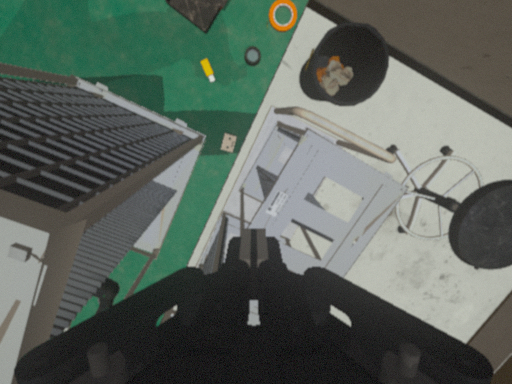

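The screen's top is at about z 0.57, and its far end is at y≈−0.34. The forearm can pass over it if I keep it high and pull it in. First I'll settle at a reachable height.

arm_command --pt "0 0 9" --pt "0 0 9" --turn '[0,0]' --hand '[1,1]'

```text
clock: 2.3
eef_pos: [0.2098, -0.4401, 0.4442]
tool_rot: [0.975, 0.22, 0.005, 0.023]
ft_force: [1.3, -2.1, 0.2]
grip_width: 0.0001
```

```bash
python3 - <<'E'
from h import *
o=get_obs();print(o["joint_pos"],o["eef_pos"],o["tool_rot"],o["clock"])
E
```

```text
[-1.12600341e+00  2.11667380e-01  5.69855083e-01  1.88157150e+00
  2.82532945e-05  1.57083684e+00] [ 0.20976203 -0.44005533  0.44417542] [0.975102   0.22048629 0.00524259 0.02311703] 2.3
```

arm_command --pt "4 -0.7 0" --pt "8 -1.4 0" --pt "12 -2.2 0" --pt "14 -4.8 0" --pt "16 -7.5 -0.5" --turn '[0,0,0,0,0]' --hand '[1,1,1,1,1]'

```text
clock: 2.72
eef_pos: [0.3212, -0.3, 0.4408]
tool_rot: [0.975, 0.221, 0.002, 0.016]
ft_force: [1.0, 0.5, 0.5]
grip_width: 0.0003
```

```bash
python3 - <<'E'
from h import *
o=get_obs();print(o["joint_pos"],o["eef_pos"],o["tool_rot"],o["tau"],o["clock"])
E
```

```text
[-0.74045527  0.12197031  0.45167006  1.87277697 -0.01489436  1.95523618] [ 0.32118134 -0.30004464  0.44082226] [0.97515141 0.22098013 0.00179501 0.01562982] [ -4.2004171  -28.78480017  24.86091971  -0.40986554  -0.14308384
  -0.65387003] 2.7167
```

arm_command --pt "2.6 -3.1 0" --pt "5.2 -6.2 0" --pt "7.8 -9.4 0" --pt "10.4 -12.6 0" --pt "13 -15.8 0" --turn '[-0.12,-0.24,-0.36,-0.48,-0.6]' --hand '[1,1,1,1,1]'

```text
clock: 3.13
eef_pos: [0.369, -0.102, 0.4367]
tool_rot: [0.865, 0.501, -0.003, 0.018]
ft_force: [1.1, -0.5, -0.7]
grip_width: -0.0003
```

```bash
cat >> h.py <<'E'
def to(w):
    o=get_obs();return np.round(R.from_quat(o["tool_rot"]).as_matrix().T@(np.array(w)-o["eef_pos"])*100,1)
def st():
    o=get_obs();print("j",np.round(o["joint_pos"],2),"p",np.round(o["eef_pos"],4),"q",np.round(o["tool_rot"],3),"f",np.round(o["ft_force"],1),"t",o["clock"],"xang",np.round(np.degrees(np.arctan2(*R.from_quat(o["tool_rot"]).as_matrix()[[1,0],0])),1))
E
python3 - <<'E'
from h import *
st();print(to([.41,.10,.44]))
E
```

```text
j [-0.24  0.01  0.32  1.86 -0.03  1.85] p [ 0.369  -0.102   0.4367] q [ 0.865  0.501 -0.003  0.018] f [ 1.1 -0.5 -0.7] t 3.1333 xang 60.1
[19.5 -6.5 -1. ]
```

arm_command --pt "4 -1.3 0" --pt "8 -2.6 0" --pt "12 -3.9 0" --pt "16 -5.2 0" --pt "19.5 -6.5 0" --turn '[-0.12,-0.24,-0.36,-0.48,-0.6]' --hand '[1,1,1,1,1]'

```text
clock: 3.55
eef_pos: [0.4109, 0.0988, 0.43]
tool_rot: [0.678, 0.735, -0.009, 0.017]
ft_force: [1.6, -0.3, -0.1]
grip_width: -0.0004
```

```bash
python3 - <<'E'
from h import *
st()
p,d,P,T=cloud("wrist")
Z=dict(control_box=0,dial_axis=.07,pointer=.089,set_button_top=.078,test_weight=0,counter=0,marker_black=0)
for n,z in Z.items():
    for x in spot_point("wrist",n)[:2]: print(n,round(x["conf"],2),np.round(x["location"],0),np.round(ray("wrist",x["location"],z),3))
save(p,"g.png")
E
```

```text
j [ 0.27  0.1   0.4   1.87 -0.04  1.76] p [0.4109 0.0988 0.43  ] q [ 0.678  0.735 -0.009  0.017] f [ 1.6 -0.3 -0.1] t 3.55 xang 94.6
control_box 0.62 [ 98. 319.] [0.546 0.198 0.   ]
dial_axis 0.62 [ 72. 328.] [0.537 0.239 0.07 ]
pointer 0.98 [ 51. 309.] [0.497 0.263 0.089]
pointer 0.4 [153. 327.] [0.556 0.094 0.089]
set_button_top 0.69 [136. 319.] [0.541 0.122 0.078]
test_weight 0.54 [ 95. 317.] [0.545 0.197 0.   ]
test_weight 0.46 [130. 275.] [0.465 0.118 0.   ]
counter 0.91 [ 84. 259.] [0.423 0.208 0.   ]
marker_black 0.75 [152. 327.] [0.586 0.08  0.   ]
```

View pics/g.png

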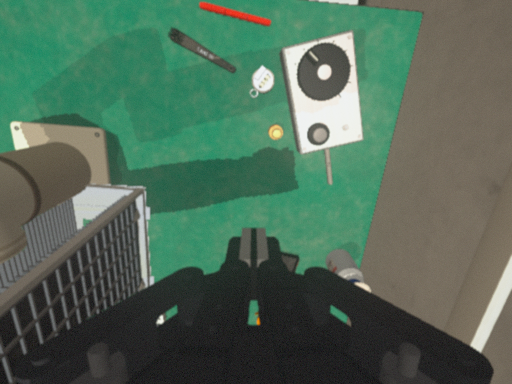

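The wrist view shows the box at upper right, with the dial at pixel (72,325), the lug tip at (52,310) and the button at (133,318). I'm going closer for a precise fit.

```bash
python3 - <<'E'
from h import *
print(to([.52,.15,.27]))
E
```

```text
[ 5.3 10.9 16.2]
```

arm_command --pt "1 2.2 3.2" --pt "2 4.4 6.4" --pt "3 6.6 9.6" --pt "4 8.8 12.8" --pt "5.3 10.9 16.2" --turn '[0,0,0,0,0]' --hand '[1,1,1,1,1]'

```text
clock: 4.37
eef_pos: [0.5214, 0.15, 0.2695]
tool_rot: [0.682, 0.731, -0.007, 0.019]
ft_force: [0.7, -0.1, 0.0]
grip_width: 0.0001
```

arm_command --pt "0 0 0" --pt "0 0 0" --turn '[0,0]' --hand '[1,1]'

```text
clock: 4.53
eef_pos: [0.5191, 0.15, 0.2673]
tool_rot: [0.681, 0.732, -0.01, 0.017]
ft_force: [0.2, 0.5, 0.7]
grip_width: 0.0
```

```bash
cat > see.py <<'E'
from h import *
import sys
st()
p,d,P,T=cloud("wrist")
S={n:[(round(x["conf"],2),np.round(x["location"],0),np.round(ray("wrist",x["location"],z)[:2],4)) for x in spot_point("wrist",n)[:2]] for n,z in dict(dial_axis=.07,pointer=.089,set_button_top=.078).items()}
for n in S: print(n,S[n])
near=np.hypot(P[...,0]-.53,P[...,1]-.19)<.15
m=(d>.05)&near&(abs(P[...,2]-.056)<.006); 
r=cv2.minAreaRect((P[m][:,:2]*1000).astype(np.float32)); print("top",r,np.median(P[m][:,2]))
dk=(p.max(-1)<75)&near&(abs(P[...,2]-.070)<.006)
r2=cv2.minAreaRect((P[dk][:,:2]*1000).astype(np.float32)); print("disc",r2,"mean",P[dk].mean(0))
hi=near&(P[...,2]>.081)&(P[...,2]<.1)&(d>.05)
print("lug",hi.sum(),P[hi].mean(0) if hi.any() else 0, cv2.minAreaRect((P[hi][:,:2]*1000).astype(np.float32)) if hi.any() else 0)
save(p,sys.argv[1])
E
python3 see.py i.png
```

```text
j [ 0.31  0.31  0.24  1.5  -0.04  1.8 ] p [0.5191 0.15   0.2673] q [ 0.681  0.732 -0.01   0.017] f [0.2 0.5 0.7] t 4.5333 xang 94.1
dial_axis [(0.88, array([ 94., 271.]), array([0.5406, 0.2417]))]
pointer [(0.59, array([ 67., 239.]), array([0.4996, 0.2677]))]
set_button_top [(0.61, array([181., 265.]), array([0.5432, 0.1287]))]
top ((523.9393310546875, 191.91159057617188), (175.76397705078125, 199.81985473632812), 17.57935905456543) 0.05864490060290056
disc ((524.412353515625, 197.64111328125), (172.41212463378906, 81.83412170410156), 85.03629302978516) mean [0.53335701 0.19329026 0.0717557 ]
lug 302 [0.51502904 0.22566139 0.08868732] ((524.3331298828125, 195.2475128173828), (23.730131149291992, 156.8880615234375), 14.390570640563965)
```

View pics/i.png

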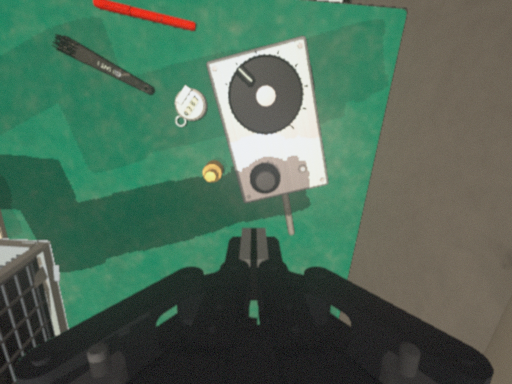

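The picture shows the dial cap at (95,265), the lug tip at (67,238), the button at (178,264), and box top corners at (62,207), (37,303), (185,327) and (202,246). I'll compute the pose from these.

```bash
python3 - <<'E'
from h import *
g=lambda v,u,z:ray("wrist",(v,u),z)[:2]
c=[g(62,207,.056),g(37,303,.056),g(185,327,.056),g(202,246,.056)]
for a,b in((0,1),(1,2),(2,3),(3,0)):
    e=c[b]-c[a];print("edge",np.round(np.linalg.norm(e),4),np.degrees(np.arctan2(e[1],e[0])))
print("centre",np.mean(c,0))
p,d=camera("wrist");gr=cv2.cvtColor(p,cv2.COLOR_RGB2GRAY)
# cap: bright blob round (95,265); button circle
def blob(m,v,u):
    n,l,s,cen=cv2.connectedComponentsWithStats(m.astype(np.uint8));k=l[v,u];return cen[k][::-1],s[k]
for t in(120,150):
    print("cap",*blob(gr>t,95,265))
cv,s=blob(gr>130,95,265);ax=g(*cv,.074);print("axis",ax)
ell=blob((gr<75),110,250);print("disc",ell)
vs,us=np.nonzero((gr>130));m=(np.hypot(vs-95,us-265)<32)&(np.hypot(vs-95,us-265)>14)
q=np.array([g(v,u,.089) for v,u in zip(vs[m],us[m])]);print("lugline n",m.sum(),"px",vs[m].mean(),us[m].mean(),q.mean(0))
dv=q.mean(0)-ax;print("lug ang",np.degrees(np.arctan2(dv[1],dv[0])),np.linalg.norm(dv))
bt=g(178,264,.078);print("btn",bt)
db=bt-ax;print("yaw from btn",np.degrees(np.arctan2(db[1],db[0]))-np.degrees(np.arctan2(-.107,-.025)),np.linalg.norm(db))
E
```

```text
edge 0.1244 17.41666789291077
edge 0.1997 -72.03286560904711
edge 0.1236 -163.59971137620417
edge 0.1975 108.21191353541887
centre [0.54813561 0.19870848]
cap [ 96.66666667 262.20056497] [252  86  21  22 354]
cap [ 96.75625 262.175  ] [253  87  19  21 320]
axis [0.53079812 0.23801819]
disc (array([149.98745552, 266.33512251]), array([     0,      0,    512,    384, 148113], dtype=int32))
lugline n 38 px 78.3157894736842 244.31578947368422 [0.50712136 0.25675148]
lug ang 141.64859980643007 0.030191476040292105
btn [0.5419087  0.13269224]
yaw from btn 19.17267367238999 0.10591033795658572
```

The lug is at about 142° in world and the box yaw is about 17.8°, so the lug sits at 124° relative to the box. That is the second stop (120°), so the goal is 0° relative, or lug world angle ≈18°. I'll write the arc planner and go above the start of the push.

```bash
cat > plan.py <<'E'
from h import *
import sys
# usage: plan.py tipz radius phi1 phi2 ...   rows for the fist centre at angle phi round the dial axis
AX=np.array([.531,.238])
def rows(tips,xangs):
    o=get_obs();M=R.from_quat(o["tool_rot"]);Rm=M.as_matrix()
    cur=np.degrees(np.arctan2(Rm[1,0],Rm[0,0]))
    for t,x in zip(tips,xangs):
        turn=-np.radians((x-cur+180)%360-180)
        R2=(M*R.from_rotvec([0,0,turn])).as_matrix()
        tcp=np.array(t)-R2[:,2]*tip_reach
        print(np.round(Rm.T@(tcp-o["eef_pos"])*100,2).tolist(),round(turn,3))
def tipnow():
    o=get_obs();Rm=R.from_quat(o["tool_rot"]).as_matrix();t=np.array(o["eef_pos"])+Rm[:,2]*tip_reach
    v=t[:2]-AX;print("tip",np.round(t,4),"phi",np.round(np.degrees(np.arctan2(v[1],v[0])),1),"r",np.round(np.linalg.norm(v),4))
if __name__=="__main__":
    st();tipnow();z,r=map(float,sys.argv[1:3]);ph=[float(a) for a in sys.argv[3:]]
    rows([[*(AX+r*np.array([np.cos(np.radians(p)),np.sin(np.radians(p))])),z] for p in ph],[min(150,p-16) for p in ph])
E
python3 plan.py .13 .038 190
```

```text
j [ 0.31  0.3   0.24  1.5  -0.04  1.8 ] p [0.5206 0.1513 0.2729] q [ 0.681  0.732 -0.005  0.02 ] f [0.7 0.7 0.3] t 4.7833 xang 94.1
tip [0.5209 0.1508 0.259 ] phi -96.6 r 0.0878
[8.7, -2.38, 12.54] -0.975
```

arm_command --pt "2 -0.6 2.5" --pt "4 -1.2 5" --pt "6 -1.8 7.5" --pt "7.5 -2.2 10" --pt "8.7 -2.4 12.5" --turn '[-0.12,-0.24,-0.36,-0.48,-0.6]' --hand '[1,1,1,1,1]'

```text
clock: 5.2
eef_pos: [0.492, 0.2335, 0.1429]
tool_rot: [0.43, 0.902, -0.011, 0.017]
ft_force: [1.0, -0.6, -0.3]
grip_width: 0.0
```

arm_command --pt "0 0 0" --pt "0 0 0" --pt "0 0 0" --pt "0 0 0" --pt "0 0 0" --turn '[-0.12,-0.24,-0.37,-0.37,-0.37]' --hand '[1,1,1,1,1]'

```text
clock: 5.62
eef_pos: [0.4926, 0.2324, 0.1433]
tool_rot: [0.262, 0.965, -0.014, 0.014]
ft_force: [0.2, 0.2, 0.4]
grip_width: -0.0003
```

```bash
python3 plan.py .13 .038 190; python3 plan.py .076 .038 190; python3 see.py k.png
```

```text
j [ 0.46  0.36 -0.01  1.2  -0.04  0.99] p [0.4926 0.2324 0.1433] q [ 0.262  0.965 -0.014  0.014] f [0.2 0.2 0.4] t 5.6167 xang 149.7
tip [0.4928 0.2319 0.1293] phi -170.9 r 0.0386
[-0.09, -0.01, -0.06] -0.006
j [ 0.46  0.36 -0.01  1.2  -0.04  0.99] p [0.4926 0.2324 0.1433] q [ 0.262  0.965 -0.014  0.014] f [0.2 0.2 0.4] t 5.6167 xang 149.7
tip [0.4928 0.2319 0.1293] phi -170.9 r 0.0386
[0.1, 0.1, 5.33] -0.006
j [ 0.46  0.36 -0.01  1.2  -0.04  0.99] p [0.4926 0.2324 0.1433] q [ 0.262  0.965 -0.014  0.014] f [0.2 0.2 0.4] t 5.6167 xang 149.7
dial_axis [(0.82, array([221., 280.]), array([0.5306, 0.2396]))]
pointer [(0.76, array([182., 290.]), array([0.4943, 0.2672]))]
set_button_top []
top ((521.3968505859375, 191.25448608398438), (174.19607543945312, 199.13624572753906), 17.695796966552734) 0.055673762794882675
disc ((540.50830078125, 204.05889892578125), (93.09172821044922, 164.1561737060547), 18.51005744934082) mean [0.52494035 0.23588859 0.06962238]
lug 392 [0.5022274  0.25923817 0.08796102] ((503.4735412597656, 258.9920959472656), (12.12039852142334, 23.727991104125977), 51.67779541015625)
```

View pics/k.png

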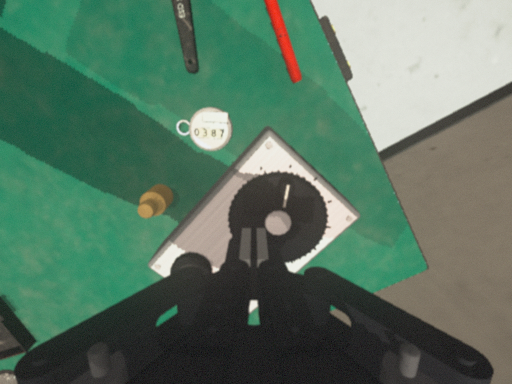

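The picture shows the fist over the disc at (240,255), the lug at (195,287) and the cap at (222,277). The lug cloud measures 12×24 mm at 141.7°, which agrees with the axis estimate. I'm descending.

arm_command --pt "0.1 0.1 2" --pt "0.1 0.1 4" --pt "0.1 0.1 4.8" --pt "0.1 0.1 5.3" --pt "0.1 0.1 5.3" --turn '[0,0,0,0,0]' --hand '[1,1,1,1,1]'

```text
clock: 6.23
eef_pos: [0.4918, 0.2312, 0.0877]
tool_rot: [0.261, 0.965, -0.016, 0.012]
ft_force: [0.5, -0.4, 0.1]
grip_width: -0.0002
```

```bash
python3 plan.py .076 .038 187 183 179 175 171
```

```text
j [ 0.46  0.41 -0.09  1.07 -0.04  0.99] p [0.4918 0.2312 0.0877] q [ 0.261  0.965 -0.016  0.012] f [ 0.5 -0.4  0.1] t 6.2333 xang 149.8
tip [0.492  0.2307 0.0737] phi -169.4 r 0.0396
[0.02, 0.29, -0.23] -0.003
[0.17, 0.51, -0.24] -0.003
[0.31, 0.73, -0.25] -0.003
[0.43, 0.97, -0.26] -0.003
[0.54, 1.21, -0.27] -0.003
```

arm_command --pt "0.02 0.29 -0.2" --pt "0.17 0.51 -0.2" --pt "0.31 0.73 -0.2" --pt "0.43 0.97 -0.2" --pt "0.54 1.21 -0.2" --turn '[0,0,0,0,0]' --hand '[1,1,1,1,1]'

```text
clock: 6.65
eef_pos: [0.4942, 0.2455, 0.0908]
tool_rot: [0.26, 0.965, -0.015, 0.013]
ft_force: [0.7, 0.4, 0.0]
grip_width: 0.0005
```

```bash
python3 plan.py .076 .038 168 165 162 159 156
```

```text
j [ 0.48  0.42 -0.06  1.08 -0.04  1.01] p [0.4942 0.2455 0.0908] q [ 0.26   0.965 -0.015  0.013] f [0.7 0.4 0. ] t 6.65 xang 149.8
tip [0.4945 0.245  0.0768] phi 169.1 r 0.0372
[0.1, 0.05, 0.08] -0.003
[0.16, 0.24, 0.07] 0.015
[0.21, 0.43, 0.06] 0.067
[0.24, 0.63, 0.06] 0.12
[0.27, 0.82, 0.05] 0.172
```

arm_command --pt "0.1 0.05 0.05" --pt "0.16 0.24 0.05" --pt "0.21 0.43 0.05" --pt "0.24 0.63 0.05" --pt "0.27 0.82 0.05" --turn '[0,0.015,0.067,0.12,0.172]' --hand '[1,1,1,1,1]'

```text
clock: 7.07
eef_pos: [0.4956, 0.2535, 0.0894]
tool_rot: [0.344, 0.939, -0.014, 0.014]
ft_force: [0.2, 0.7, 0.2]
grip_width: 0.0003
```

```bash
cat > lug.py <<'E'
from h import *
import sys
AX=np.array([.531,.238])
# lug direction from the side and scene clouds: points over the disc at lug height
for c in sys.argv[1:]:
    p,d,P,T=cloud(c);v=P[...,:2]-AX;r=np.hypot(v[...,0],v[...,1])
    m=(d>0)&(r<.056)&(P[...,2]>.079)&(P[...,2]<.094)
    b=np.degrees(np.arctan2(v[m][:,1],v[m][:,0]))%360
    h,e=np.histogram(b,bins=36,range=(0,360));print(c,m.sum(),[(int(e[k]),int(h[k])) for k in np.nonzero(h>1)[0]])
    for x in spot_point(c,"pointer")[:2]:
        q=ray(c,x["location"],.089)[:2]-AX;print(" ptr",round(x["conf"],2),np.round(np.degrees(np.arctan2(q[1],q[0])),1),np.round(np.linalg.norm(q),3))
E
python3 lug.py wrist scene side; python3 plan.py .076 .038 153 150 147 144 141
```

```text
wrist 367 [(130, 170), (140, 195), (150, 2)]
 ptr 0.63 141.9 0.047
scene 92 [(130, 37), (140, 43), (150, 12)]
side 65 [(140, 14), (150, 38), (160, 12)]
 ptr 0.65 144.0 0.048
j [ 0.5   0.43 -0.05  1.09 -0.04  1.19] p [0.4956 0.2532 0.0894] q [ 0.342  0.939 -0.014  0.014] f [ 0.5 -0.4 -1.6] t 7.3667 xang 140.0
tip [0.4958 0.2527 0.0754] phi 157.3 r 0.0381
[0.06, 0.28, -0.07] 0.053
[0.1, 0.48, -0.07] 0.105
[0.13, 0.67, -0.08] 0.157
[0.15, 0.87, -0.08] 0.21
[0.16, 1.07, -0.08] 0.262
```

arm_command --pt "0.06 0.28 -0.05" --pt "0.1 0.48 -0.05" --pt "0.13 0.67 -0.05" --pt "0.15 0.87 -0.05" --pt "0.16 1.07 -0.05" --turn '[0.053,0.105,0.157,0.21,0.262]' --hand '[1,1,1,1,1]'

```text
clock: 7.78
eef_pos: [0.5013, 0.2625, 0.0897]
tool_rot: [0.463, 0.886, -0.012, 0.016]
ft_force: [0.3, -0.6, -0.8]
grip_width: -0.0001
```

```bash
python3 lug.py wrist scene; python3 plan.py .076 .038 138 135 132 129 126
```

```text
wrist 272 [(130, 139), (140, 131), (150, 2)]
 ptr 0.85 139.4 0.045
scene 85 [(130, 41), (140, 38), (150, 6)]
 ptr 0.88 149.1 0.042
j [ 0.51  0.45 -0.02  1.1  -0.04  1.46] p [0.5012 0.2624 0.0897] q [ 0.461  0.887 -0.012  0.016] f [ 0.4  0.  -0.5] t 7.9833 xang 125.0
tip [0.5015 0.2619 0.0757] phi 141.0 r 0.038
[0.05, 0.19, -0.04] 0.053
[0.09, 0.39, -0.04] 0.105
[0.12, 0.59, -0.04] 0.158
[0.14, 0.78, -0.04] 0.21
[0.15, 0.98, -0.05] 0.263
```

```bash
python3 - <<'E'
from h import *
p,d,P,T=cloud("wrist");save(cv2.resize(p[130:330,150:380],(690,600)),"l.png")
for v in range(225,262,6): print(v,[tuple(np.round(P[v,u],3)) for u in (245,254,263)])
E
```

```text
225 [(np.float64(0.497), np.float64(0.262), np.float64(0.089)), (np.float64(0.502), np.float64(0.266), np.float64(0.089)), (np.float64(0.513), np.float64(0.262), np.float64(0.07))]
231 [(np.float64(0.492), np.float64(0.271), np.float64(0.117)), (np.float64(0.496), np.float64(0.275), np.float64(0.118)), (np.float64(0.5), np.float64(0.277), np.float64(0.117))]
237 [(np.float64(0.492), np.float64(0.272), np.float64(0.126)), (np.float64(0.495), np.float64(0.275), np.float64(0.125)), (np.float64(0.5), np.float64(0.277), np.float64(0.125))]
243 [(np.float64(0.492), np.float64(0.272), np.float64(0.131)), (np.float64(0.495), np.float64(0.275), np.float64(0.132)), (np.float64(0.499), np.float64(0.277), np.float64(0.131))]
249 [(np.float64(0.492), np.float64(0.272), np.float64(0.137)), (np.float64(0.495), np.float64(0.275), np.float64(0.138)), (np.float64(0.499), np.float64(0.278), np.float64(0.138))]
255 [(np.float64(0.492), np.float64(0.273), np.float64(0.143)), (np.float64(0.495), np.float64(0.276), np.float64(0.143)), (np.float64(0.499), np.float64(0.278), np.float64(0.143))]
261 [(np.float64(0.491), np.float64(0.275), np.float64(0.15)), (np.float64(0.496), np.float64(0.274), np.float64(0.146)), (np.float64(0.498), np.float64(0.278), np.float64(0.149))]
```

View pics/l.png

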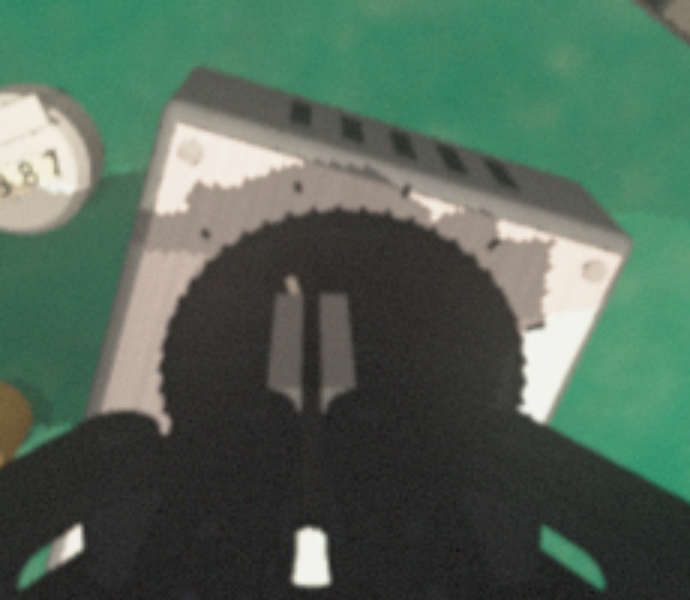

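The picture shows the shut fingertips hovering above the lug, with their lower end at z≈0.114 in the depth data, not the 0.076 I assumed. So the tips stand about 37 mm higher than `tip_reach` implies. I'll back off and then go down with force checks.

```bash
sed -i 's/\*tip_reach/*TIP/; s/^AX=np.array(\[.531,.238\])/&;TIP=-.024/' plan.py; sed -i 's/Rm\[:,2\]\*tip_reach/Rm[:,2]*TIP/' plan.py; grep -n TIP plan.py; python3 plan.py .113 .038 155 170 185 190; python3 plan.py .09 .038 190
```

```text
4:AX=np.array([.531,.238]);TIP=-.024
11:        tcp=np.array(t)-R2[:,2]*TIP
14:    o=get_obs();Rm=R.from_quat(o["tool_rot"]).as_matrix();t=np.array(o["eef_pos"])+Rm[:,2]*TIP
j [ 0.51  0.45 -0.02  1.1  -0.04  1.46] p [0.5012 0.2624 0.0896] q [ 0.462  0.887 -0.012  0.016] f [-0.3  1.   1. ] t 8.0333 xang 125.0
tip [0.5008 0.2633 0.1136] phi 140.1 r 0.0394
[-0.51, -0.87, 0.09] -0.244
[-1.11, -1.66, 0.12] -0.436
[-1.9, -2.26, 0.15] -0.436
[-2.19, -2.42, 0.17] -0.436
j [ 0.51  0.45 -0.02  1.1  -0.04  1.46] p [0.5012 0.2624 0.0896] q [ 0.462  0.887 -0.012  0.016] f [-0.3  1.   1. ] t 8.0333 xang 125.0
tip [0.5008 0.2633 0.1136] phi 140.1 r 0.0394
[-2.1, -2.4, 2.46] -0.436
```

arm_command --pt "-0.5 -0.9 0" --pt "-1.1 -1.65 0" --pt "-1.9 -2.25 0" --pt "-2.2 -2.4 0" --pt "-2.2 -2.4 0.8" --turn '[-0.12,-0.24,-0.36,-0.436,-0.436]' --hand '[1,1,1,1,1]'

```text
clock: 8.45
eef_pos: [0.4955, 0.2302, 0.0841]
tool_rot: [0.259, 0.966, -0.014, 0.014]
ft_force: [-0.4, 0.0, 1.0]
grip_width: 0.0003
```

arm_command --pt "0 0 0.4" --pt "0 0 0.8" --pt "0 0 1.2" --pt "0 0 1.5" --pt "0 0 1.5" --turn '[0,0,0,0,0]' --hand '[1,1,1,1,1]'

```text
clock: 8.87
eef_pos: [0.494, 0.2299, 0.0667]
tool_rot: [0.259, 0.966, -0.016, 0.012]
ft_force: [0.9, 0.2, -0.6]
grip_width: 0.0001
```

```bash
cat > tipz.py <<'E'
from h import *
st();p,d,P,T=cloud("wrist")
o=get_obs();Rm=R.from_quat(o["tool_rot"]).as_matrix();q=(P-o["eef_pos"])@Rm
m=(d>0)&(abs(q[...,0])<.022)&(abs(q[...,1])<.02)&(q[...,2]<.03)&(P[...,2]>.094)
# lowest fist points, in the tool frame
s=q[m&(q[...,2]>-.045)];print(m.sum(),"tip z rel TCP max",np.sort(q[m][:,2])[-5:], "x",s[:,0].min(),s[:,0].max(),"y",s[:,1].min(),s[:,1].max())
E
python3 tipz.py;python3 plan.py .076 .038 190
```

```text
j [ 0.46  0.43 -0.11  1.02 -0.04  0.98] p [0.494  0.2299 0.0667] q [ 0.259  0.966 -0.016  0.012] f [ 0.9  0.2 -0.6] t 8.8667 xang 150.0
16742 tip z rel TCP max [-0.02742877 -0.02733186 -0.0272504  -0.02723524 -0.02713068] x 0.0059816012621157185 0.011761981987644542 y -0.011446849368585671 0.01568576569863636
j [ 0.46  0.43 -0.11  1.02 -0.04  0.98] p [0.4942 0.23   0.0671] q [ 0.259  0.966 -0.016  0.013] f [-0.6  0.2 -0.1] t 8.9167 xang 150.0
tip [0.4939 0.2309 0.0911] phi -169.1 r 0.0378
[0.1, 0.07, 1.5] -0.001
```

arm_command --pt "0.1 0 0.4" --pt "0.1 0 0.8" --pt "0.1 0 1.1" --pt "0.1 0 1.3" --pt "0.1 0 1.3" --turn '[0,0,0,0,0]' --hand '[1,1,1,1,1]'

```text
clock: 9.33
eef_pos: [0.4936, 0.2298, 0.0541]
tool_rot: [0.259, 0.966, -0.016, 0.013]
ft_force: [-0.1, -0.4, 0.0]
grip_width: 0.0002
```

```bash
python3 plan.py .077 .038 185 180 175 170 165
```

```text
j [ 0.46  0.45 -0.13  0.99 -0.04  0.98] p [0.4936 0.2298 0.0541] q [ 0.259  0.966 -0.016  0.013] f [-0.1 -0.4  0. ] t 9.3333 xang 150.0
tip [0.4932 0.2306 0.0781] phi -169.0 r 0.0385
[0.21, 0.35, 0.09] -0.001
[0.39, 0.63, 0.08] -0.001
[0.54, 0.92, 0.07] -0.001
[0.67, 1.23, 0.06] -0.001
[0.77, 1.54, 0.05] 0.017
```

arm_command --pt "0.2 0.35 0.1" --pt "0.39 0.63 0.1" --pt "0.54 0.92 0.1" --pt "0.67 1.23 0.1" --pt "0.77 1.54 0.1" --turn '[0,0,0,0,0.017]' --hand '[1,1,1,1,1]'

```text
clock: 9.75
eef_pos: [0.4937, 0.244, 0.0526]
tool_rot: [0.268, 0.963, -0.019, 0.013]
ft_force: [-1.3, -7.5, 1.4]
grip_width: -0.0003
```

```bash
python3 lug.py wrist; python3 plan.py .077 .038 162 159 156 153 150
```

```text
wrist 1358 [(120, 233), (130, 451), (140, 152), (150, 196), (160, 169), (170, 157)]
 ptr 0.77 130.0 0.046
j [ 0.49  0.46 -0.11  1.   -0.04  1.03] p [0.4943 0.2461 0.0527] q [ 0.268  0.963 -0.017  0.013] f [-0.2 -4.1 -0.5] t 9.85 xang 148.9
tip [0.4939 0.247  0.0766] phi 166.3 r 0.0382
[0.06, 0.28, -0.04] 0.051
[0.1, 0.48, -0.05] 0.104
[0.13, 0.67, -0.06] 0.156
[0.14, 0.87, -0.06] 0.209
[0.15, 1.07, -0.07] 0.261
```

Contact is at about 35° ahead of the fist centre, with the lug moved to about 131° and 4–7 N of force. Clicks are expected at phi ≈ 162, 132, 102 and 72.

arm_command --pt "0.06 0.28 0" --pt "0.1 0.48 0" --pt "0.13 0.67 0" --pt "0.14 0.87 0" --pt "0.15 1.07 0" --turn '[0.051,0.104,0.156,0.209,0.261]' --hand '[1,1,1,1,1]'

```text
clock: 10.27
eef_pos: [0.4993, 0.2576, 0.0528]
tool_rot: [0.392, 0.92, -0.013, 0.015]
ft_force: [0.2, 0.2, 0.3]
grip_width: -0.0002
```

```bash
python3 lug.py wrist; python3 plan.py .077 .038 147 144 141 138 135
```

```text
wrist 1277 [(100, 257), (110, 380), (120, 108), (130, 193), (140, 182), (150, 157)]
 ptr 0.95 108.8 0.047
j [ 0.5   0.48 -0.08  1.01 -0.04  1.3 ] p [0.4997 0.258  0.053 ] q [ 0.39   0.921 -0.013  0.015] f [-0.  -0.   0.4] t 10.3667 xang 134.1
tip [0.4993 0.2589 0.077 ] phi 146.6 r 0.038
[-0.0, -0.02, -0.0] 0.054
[0.04, 0.17, -0.0] 0.106
[0.07, 0.37, -0.01] 0.158
[0.09, 0.57, -0.01] 0.211
[0.1, 0.76, -0.01] 0.263
```

arm_command --pt "0.04 0.17 0" --pt "0.07 0.37 0" --pt "0.09 0.57 0" --pt "0.1 0.76 0" --pt "0.1 0.76 0" --turn '[0.106,0.158,0.211,0.263,0.263]' --hand '[1,1,1,1,1]'

```text
clock: 10.78
eef_pos: [0.5018, 0.2624, 0.0525]
tool_rot: [0.508, 0.861, -0.013, 0.015]
ft_force: [-5.0, -2.4, 2.9]
grip_width: 0.0
```

```bash
python3 lug.py wrist; python3 plan.py .077 .038 132 129 126 123 120
```

```text
wrist 1292 [(90, 90), (100, 415), (110, 219), (120, 198), (130, 208), (140, 162)]
 ptr 0.6 103.8 0.045
j [ 0.5   0.49 -0.07  1.02 -0.04  1.57] p [0.5021 0.2625 0.0525] q [ 0.507  0.862 -0.013  0.015] f [-4.  -1.1  2.2] t 10.8833 xang 119.1
tip [0.5018 0.2634 0.0765] phi 139.0 r 0.0387
[0.06, 0.47, -0.05] 0.053
[0.1, 0.66, -0.06] 0.106
[0.13, 0.86, -0.06] 0.158
[0.15, 1.06, -0.06] 0.21
[0.16, 1.26, -0.06] 0.263
```

arm_command --pt "0.03 0.25 0" --pt "0.06 0.45 0" --pt "0.08 0.6 0" --pt "0.1 0.75 0" --pt "0.1 0.75 0" --turn '[0.04,0.08,0.12,0.158,0.158]' --hand '[1,1,1,1,1]'

```text
clock: 11.3
eef_pos: [0.5099, 0.2677, 0.0526]
tool_rot: [0.574, 0.819, -0.01, 0.017]
ft_force: [-0.7, -0.8, 0.5]
grip_width: 0.0002
```

```bash
python3 lug.py wrist; python3 plan.py .077 .038 117 114 111 108 105 102
```

```text
wrist 1296 [(80, 292), (90, 356), (100, 138), (110, 201), (120, 182), (130, 127)]
 ptr 0.71 90.2 0.046
j [ 0.51  0.5  -0.04  1.03 -0.04  1.73] p [0.5101 0.2677 0.0526] q [ 0.574  0.819 -0.01   0.017] f [-1.9  0.9 -0.1] t 11.4 xang 110.0
tip [0.5097 0.2686 0.0766] phi 124.9 r 0.0373
[0.17, 0.5, -0.05] 0.157
[0.19, 0.7, -0.05] 0.209
[0.2, 0.89, -0.05] 0.262
[0.19, 1.09, -0.05] 0.314
[0.18, 1.29, -0.05] 0.366
[0.16, 1.49, -0.04] 0.419
```

```bash
cat >> lug.py <<'E'
    l=P[m&((b0:=np.degrees(np.arctan2(v[...,1],v[...,0])))>-90)&(P[...,2]<.0925)&(P[...,2]>.085)]
    print(" top pts",len(l),"rect",cv2.minAreaRect((l[:,:2]*1000).astype(np.float32)))
E
python3 lug.py wrist side scene; python3 plan.py .077 .038 117
```

```text
wrist 1290 [(80, 302), (90, 344), (100, 138), (110, 200), (120, 183), (130, 123)]
 ptr 0.58 88.6 0.047
 top pts 854 rect ((516.5640869140625, 278.1488952636719), (14.59946060180664, 41.24504470825195), 85.23162841796875)
side 132 [(70, 5), (80, 12), (90, 17), (100, 19), (110, 6), (120, 11), (130, 29), (140, 32)]
 top pts 77 rect ((516.5534057617188, 263.2793884277344), (39.86155319213867, 22.55697250366211), 16.948726654052734)
scene 152 [(80, 30), (90, 39), (100, 19), (110, 26), (120, 21), (130, 16)]
 ptr 0.64 84.7 0.04
 top pts 96 rect ((517.9422607421875, 275.5016784667969), (21.13727569580078, 40.653480529785156), 74.37227630615234)
j [ 0.51  0.5  -0.04  1.03 -0.04  1.73] p [0.5101 0.2677 0.0526] q [ 0.574  0.819 -0.01   0.017] f [-1.2 -0.1  0.1] t 11.7 xang 109.9
tip [0.5097 0.2685 0.0766] phi 124.9 r 0.0372
[0.17, 0.49, -0.05] 0.155
```

The lug is resting on the fist right at the half-way point, with force close to zero. I'll go on in small steps.

arm_command --pt "0.1 0.2 0" --pt "0.15 0.35 0" --pt "0.17 0.5 0" --pt "0.17 0.5 0" --turn '[0.05,0.1,0.155,0.155]' --hand '[1,1,1,1]'

```text
clock: 12.03
eef_pos: [0.5151, 0.2713, 0.0528]
tool_rot: [0.636, 0.771, -0.008, 0.019]
ft_force: [0.9, -0.1, -0.1]
grip_width: -0.0001
```

```bash
python3 lug.py wrist; python3 plan.py .077 .038 114 111 108 105 102
```

```text
wrist 1297 [(60, 2), (70, 310), (80, 347), (90, 108), (100, 199), (110, 180), (120, 151)]
 ptr 0.72 76.4 0.046
 top pts 852 rect ((523.2747192382812, 279.9338073730469), (14.176487922668457, 43.04645538330078), 76.6551742553711)
j [ 0.51  0.51 -0.03  1.03 -0.04  1.88] p [0.5148 0.2711 0.0528] q [ 0.635  0.772 -0.008  0.018] f [ 0.5 -0.5 -0.2] t 12.1333 xang 101.1
tip [0.5144 0.2719 0.0768] phi 116.1 r 0.0378
[0.05, 0.13, -0.02] 0.054
[0.09, 0.33, -0.02] 0.106
[0.12, 0.52, -0.02] 0.158
[0.14, 0.72, -0.02] 0.211
[0.15, 0.92, -0.02] 0.263
```

arm_command --pt "0.05 0.13 0" --pt "0.09 0.33 0" --pt "0.12 0.52 0" --pt "0.14 0.72 0" --pt "0.15 0.92 0" --turn '[0.054,0.106,0.158,0.211,0.263]' --hand '[1,1,1,1,1]'

```text
clock: 12.55
eef_pos: [0.5199, 0.2743, 0.0525]
tool_rot: [0.732, 0.681, -0.008, 0.017]
ft_force: [-6.8, 0.8, 4.1]
grip_width: -0.0003
```

```bash
python3 lug.py wrist; python3 plan.py .077 .038 99 96 93 90 87
```

```text
wrist 1263 [(60, 123), (70, 400), (80, 204), (90, 215), (100, 183), (110, 138)]
 ptr 0.87 73.3 0.046
 top pts 851 rect ((530.2919311523438, 281.5064697265625), (15.662190437316895, 41.81150817871094), 60.93729019165039)
j [ 0.51  0.53  0.    1.05 -0.04  2.15] p [0.521  0.2742 0.0525] q [ 0.731  0.682 -0.007  0.018] f [-4.   0.1  3.4] t 12.65 xang 86.0
tip [0.5207 0.2751 0.0765] phi 105.5 r 0.0385
[0.07, 0.43, -0.05] 0.052
[0.11, 0.63, -0.04] 0.104
[0.14, 0.82, -0.04] 0.157
[0.16, 1.02, -0.04] 0.209
[0.17, 1.22, -0.04] 0.262
```

arm_command --pt "0.05 0.2 0" --pt "0.08 0.35 0" --pt "0.11 0.5 0" --pt "0.13 0.65 0" --pt "0.13 0.65 0" --turn '[0.04,0.08,0.12,0.157,0.157]' --hand '[1,1,1,1,1]'

```text
clock: 13.07
eef_pos: [0.5291, 0.2749, 0.0526]
tool_rot: [0.783, 0.622, -0.005, 0.019]
ft_force: [-2.4, -0.2, 0.3]
grip_width: 0.0005
```

```bash
python3 lug.py wrist; python3 plan.py .077 .038 90 87 84 81 78
```

```text
wrist 1258 [(50, 259), (60, 367), (70, 150), (80, 204), (90, 174), (100, 103)]
 top pts 850 rect ((539.2477416992188, 280.34844970703125), (15.411195755004883, 42.35527038574219), 51.27963638305664)
j [ 0.5   0.54  0.02  1.05 -0.04  2.3 ] p [0.5293 0.2748 0.0526] q [ 0.782  0.623 -0.005  0.02 ] f [-1.6  0.4 -0.5] t 13.1667 xang 77.0
tip [0.5289 0.2757 0.0766] phi 93.2 r 0.0378
[0.08, 0.2, -0.04] 0.053
[0.11, 0.39, -0.04] 0.105
[0.14, 0.59, -0.03] 0.157
[0.16, 0.79, -0.03] 0.21
[0.17, 0.99, -0.03] 0.262
```

arm_command --pt "0.08 0.2 0" --pt "0.11 0.35 0" --pt "0.12 0.45 0" --pt "0.12 0.45 0" --turn '[0.053,0.105,0.13,0.13]' --hand '[1,1,1,1]'

```text
clock: 13.5
eef_pos: [0.535, 0.2751, 0.0529]
tool_rot: [0.821, 0.57, -0.003, 0.02]
ft_force: [-0.2, -0.3, 0.6]
grip_width: 0.0002
```

```bash
python3 lug.py wrist; python3 plan.py .077 .038 84 81 78 75 72
```

```text
wrist 1249 [(40, 181), (50, 390), (60, 139), (70, 206), (80, 184), (90, 149)]
 ptr 0.65 53.5 0.031
 ptr 0.55 50.8 0.046
 top pts 830 rect ((544.6409912109375, 279.4187927246094), (14.223772048950195, 41.83246612548828), 44.51231384277344)
j [ 0.5   0.55  0.03  1.06 -0.04  2.42] p [0.5348 0.2751 0.053 ] q [ 0.821  0.57  -0.003  0.02 ] f [0.1 0.7 0.7] t 13.6 xang 69.5
tip [0.5344 0.276  0.077 ] phi 84.9 r 0.0381
[0.0, 0.06, -0.0] 0.027
[0.05, 0.26, 0.0] 0.079
[0.08, 0.45, 0.01] 0.131
[0.11, 0.65, 0.01] 0.184
[0.12, 0.85, 0.02] 0.236
```

Three clicks done, with the lug at about 50°. Now the last one.

arm_command --pt "0.05 0.26 0" --pt "0.08 0.45 0" --pt "0.11 0.65 0" --pt "0.12 0.85 0" --pt "0.12 0.85 0" --turn '[0.079,0.131,0.184,0.236,0.236]' --hand '[1,1,1,1,1]'

```text
clock: 14.02
eef_pos: [0.5411, 0.2746, 0.053]
tool_rot: [0.883, 0.469, -0.002, 0.018]
ft_force: [-4.3, 4.2, 2.2]
grip_width: 0.0002
```

```bash
python3 lug.py wrist; python3 plan.py .077 .038 70 68 66 64 62
```

```text
wrist 1245 [(30, 80), (40, 398), (50, 221), (60, 214), (70, 181), (80, 151)]
 ptr 0.68 46.7 0.045
 top pts 841 rect ((551.5355224609375, 276.775634765625), (15.112682342529297, 41.543460845947266), 30.912879943847656)
j [ 0.49  0.56  0.05  1.07 -0.04  2.65] p [0.5411 0.2746 0.053 ] q [ 0.882  0.47  -0.001  0.018] f [-4.9  2.6  1.2] t 14.1167 xang 56.1
tip [0.5408 0.2754 0.077 ] phi 75.3 r 0.0386
[0.04, 0.36, 0.01] 0.036
[0.07, 0.49, 0.01] 0.071
[0.1, 0.62, 0.02] 0.106
[0.12, 0.75, 0.02] 0.141
[0.13, 0.88, 0.02] 0.176
```

arm_command --pt "0.03 0.2 0" --pt "0.06 0.35 0" --pt "0.08 0.5 0" --pt "0.1 0.62 0" --pt "0.1 0.62 0" --turn '[0.036,0.071,0.106,0.13,0.13]' --hand '[1,1,1,1,1]'

```text
clock: 14.53
eef_pos: [0.548, 0.2711, 0.0531]
tool_rot: [0.911, 0.411, 0.0, 0.02]
ft_force: [-1.7, 2.1, -0.3]
grip_width: -0.0004
```

```bash
python3 lug.py wrist; python3 plan.py .077 .038 62 60 58 56
```

```text
wrist 1239 [(20, 155), (30, 395), (40, 163), (50, 205), (60, 173), (70, 148)]
 ptr 0.79 33.4 0.045
 top pts 839 rect ((557.8463134765625, 271.90118408203125), (14.941251754760742, 41.841941833496094), 24.31181526184082)
j [ 0.48  0.57  0.07  1.07 -0.04  2.77] p [0.5482 0.2708 0.0531] q [0.911 0.411 0.    0.02 ] f [-1.2  3.  -0.5] t 14.6333 xang 48.6
tip [0.5478 0.2717 0.0771] phi 63.5 r 0.0377
[0.06, 0.09, 0.01] 0.045
[0.08, 0.22, 0.02] 0.08
[0.11, 0.35, 0.02] 0.115
[0.13, 0.48, 0.03] 0.15
```

arm_command --pt "0.05 0.1 0" --pt "0.08 0.2 0" --pt "0.1 0.28 0" --pt "0.1 0.28 0" --turn '[0.03,0.06,0.09,0.09]' --hand '[1,1,1,1]'

```text
clock: 14.97
eef_pos: [0.5515, 0.269, 0.0532]
tool_rot: [0.929, 0.369, 0.002, 0.02]
ft_force: [-0.6, 0.1, -0.8]
grip_width: -0.0001
```

```bash
python3 lug.py wrist; python3 plan.py .077 .038 62 75 80; python3 plan.py .12 .038 80
```

```text
wrist 1249 [(10, 23), (20, 374), (30, 236), (40, 195), (50, 217), (60, 187), (70, 17)]
 top pts 841 rect ((561.1721801757812, 269.42242431640625), (15.228487968444824, 41.147239685058594), 18.1968936920166)
j [ 0.48  0.57  0.07  1.08 -0.04  2.86] p [0.5515 0.269  0.0533] q [0.929 0.37  0.002 0.02 ] f [ 0.3  1.1 -0.5] t 15.0667 xang 43.4
tip [0.5511 0.2699 0.0773] phi 57.8 r 0.0377
[-0.05, -0.27, 0.02] -0.046
[-0.42, -1.05, -0.01] -0.272
[-0.6, -1.33, -0.02] -0.36
j [ 0.48  0.57  0.07  1.08 -0.04  2.86] p [0.5515 0.269  0.0533] q [0.929 0.37  0.002 0.02 ] f [ 0.3  1.1 -0.5] t 15.0667 xang 43.4
tip [0.5511 0.2699 0.0773] phi 57.8 r 0.0377
[-0.66, -1.16, -4.31] -0.36
```

arm_command --pt "0.03 0.08 0" --pt "0.05 0.15 0" --pt "0.06 0.22 0" --pt "0.06 0.22 0" --turn '[0.02,0.04,0.06,0.06]' --hand '[1,1,1,1]'

```text
clock: 15.4
eef_pos: [0.5535, 0.268, 0.0535]
tool_rot: [0.94, 0.341, 0.002, 0.02]
ft_force: [0.5, -0.4, 0.4]
grip_width: -0.0
```

```bash
python3 lug.py wrist side; python3 plan.py .077 .038 54 60 75; python3 plan.py .14 .038 70
```

```text
wrist 1244 [(10, 120), (20, 402), (30, 171), (40, 200), (50, 193), (60, 158)]
 top pts 831 rect ((563.0682373046875, 267.50408935546875), (14.850948333740234, 41.72005844116211), 14.527969360351562)
side 131 [(0, 16), (10, 36), (20, 9), (30, 18), (40, 16), (50, 11), (60, 14), (70, 10)]
 ptr 0.76 9.9 0.039
 ptr 0.5 -98.8 0.197
 top pts 73 rect ((553.3726806640625, 258.9129638671875), (22.555330276489258, 39.194889068603516), 34.628074645996094)
j [ 0.47  0.57  0.08  1.08 -0.04  2.92] p [0.5533 0.2681 0.0535] q [0.94  0.341 0.002 0.02 ] f [ 0.6  0.2 -0.2] t 15.6 xang 39.9
tip [0.5529 0.269  0.0775] phi 54.8 r 0.0379
[0.02, 0.05, 0.05] 0.033
[-0.1, -0.33, 0.04] -0.071
[-0.56, -1.21, 0.01] -0.333
j [ 0.47  0.57  0.08  1.08 -0.04  2.92] p [0.5533 0.2681 0.0535] q [0.94  0.341 0.002 0.02 ] f [ 0.6  0.2 -0.2] t 15.6 xang 39.9
tip [0.5529 0.269  0.0775] phi 54.8 r 0.0379
[-0.44, -0.68, -6.28] -0.246
```

Force is zero. I'll back off from the lug, lift clear and look properly.

arm_command --pt "-0.2 -0.5 0" --pt "-0.5 -1 0" --pt "-0.5 -1 -3" --pt "-0.5 -1 -6.5" --pt "-0.5 -1 -9" --turn '[-0.07,-0.15,-0.25,-0.25,-0.25]' --hand '[1,1,1,1,1]'

```text
clock: 16.02
eef_pos: [0.5416, 0.2762, 0.1452]
tool_rot: [0.89, 0.456, 0.0, 0.02]
ft_force: [1.0, 0.3, 0.3]
grip_width: -0.0001
```

```bash
cat > lug2.py <<'E'
from h import *
import sys
for c in ["wrist","scene","side"]:
    p,d,P,T=cloud(c);near=np.hypot(P[...,0]-.531,P[...,1]-.238)<.056
    m=(d>0)&near&(P[...,2]>.082)&(P[...,2]<.094);t=P[m][:,:2]
    if len(t)>10:
        r=cv2.minAreaRect((t*1000).astype(np.float32));v=t.mean(0)-[.531,.238]
        print(c,len(t),r,"dir",np.degrees(np.arctan2(v[1],v[0])))
    b=(d>0)&(np.hypot(P[...,0]-.545,P[...,1]-.198)<.13)&(abs(P[...,2]-.056)<.004)
    for n,z in dict(dial_axis=.07,pointer=.089,set_button_top=.078).items():
        for x in spot_point(c,n)[:1]: print(" ",n,round(x["conf"],2),np.round(x["location"]),np.round(ray(c,x["location"],z)[:2],4))
    save(p,sys.argv[1]+c+".png")
E
python3 lug2.py m; python3 plan.py .14 .038 70
```

```text
wrist 174 ((565.5357666015625, 254.4132080078125), (24.463886260986328, 11.790739059448242), 21.438220977783203) dir 29.500429587872336
  dial_axis 0.86 [229. 266.] [0.5357 0.239 ]
  pointer 0.96 [195. 295.] [0.5777 0.2587]
  set_button_top 0.69 [228. 267.] [0.5367 0.2427]
scene 83 ((560.3761596679688, 251.03097534179688), (23.041183471679688, 11.884732246398926), 20.489574432373047) dir 26.017740436060816
  dial_axis 0.92 [246. 231.] [0.5338 0.2283]
  pointer 0.93 [243. 205.] [0.5788 0.2464]
  set_button_top 0.57 [209. 241.] [0.5367 0.1283]
side 47 ((560.3919677734375, 246.9600830078125), (23.53438377380371, 12.176250457763672), 20.406871795654297) dir 14.997935607337704
  dial_axis 0.77 [174. 249.] [0.5239 0.2365]
  set_button_top 0.67 [189. 267.] [0.5405 0.1441]
j [ 0.49  0.49  0.19  1.27 -0.04  2.69] p [0.5408 0.2757 0.142 ] q [ 0.89   0.456 -0.001  0.02 ] f [0.4 0.2 0.9] t 16.6167 xang 54.2
tip [0.5405 0.2766 0.166 ] phi 76.2 r 0.0398
[0.02, 0.37, 2.61] 0.004
```

View pics/mwrist.png

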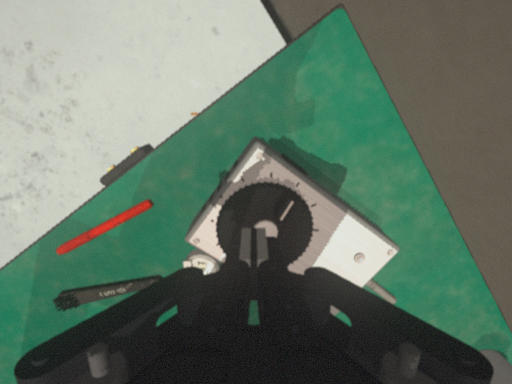

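The lug rectangle now lies at 20.4 to 21.4° in all three cameras, against 141.7° at the start. That is 120° clockwise, or four clicks. The picture shows the lug at (210,287), clear of the fist. Next is the button at about (0.5415, 0.129).

```bash
cat > btn.py <<'E'
from plan import *
st();tipnow()
o=get_obs();x=float(np.degrees(np.arctan2(*R.from_quat(o["tool_rot"]).as_matrix()[[1,0],0])))
rows([[.5415,.129,.15],[.5415,.129,.095]],[x]*2)
E
python3 btn.py
```

```text
j [ 0.49  0.49  0.19  1.27 -0.04  2.69] p [0.5408 0.2757 0.142 ] q [ 0.89   0.456 -0.001  0.02 ] f [0.4 0.2 0.9] t 16.6167 xang 54.2
tip [0.5405 0.2766 0.166 ] phi 76.2 r 0.0398
[-11.88, 8.65, 2.14] -0.0
[-11.77, 8.46, 7.64] -0.0
```

arm_command --pt "-3 2.1 0" --pt "-6 4.3 0" --pt "-9 6.5 0" --pt "-11.9 8.6 0" --pt "-11.9 8.6 2" --turn '[0,0,0,0,0]' --hand '[1,1,1,1,1]'

```text
clock: 17.03
eef_pos: [0.5444, 0.1235, 0.1321]
tool_rot: [0.891, 0.453, 0.002, 0.022]
ft_force: [0.4, -0.1, -0.9]
grip_width: -0.0002
```

arm_command --pt "0 0 1.5" --pt "0 0 3" --pt "0 0 4.5" --pt "0 0 4.5" --turn '[0,0,0,0]' --hand '[1,1,1,1]'

```text
clock: 17.37
eef_pos: [0.5401, 0.1259, 0.08]
tool_rot: [0.89, 0.456, -0.004, 0.019]
ft_force: [-0.8, 0.5, -0.4]
grip_width: -0.0001
```

```bash
python3 btn.py; python3 - <<'E'
from h import *
p,d,P,T=cloud("wrist")
m=(d>0)&(np.hypot(P[...,0]-.5415,P[...,1]-.129)<.03)&(P[...,2]>.064)&(P[...,2]<.09)
l=P[m];print(len(l),"btn/housing pts",l.mean(0) if len(l) else 0)
q=P[m&(P[...,2]>.074)];print(len(q),q.mean(0) if len(q) else 0)
for n in["set_button_top"]:
    for c in("wrist","scene","side"):
        if c!="wrist": camera(c)
        for x in spot_point(c,n)[:1]: print(c,round(x["conf"],2),x["location"],ray(c,x["location"],.078))
save(p[100:340,100:420],"n.png")
E
```

```text
j [ 0.25  0.44 -0.07  1.06 -0.04  2.45] p [0.5401 0.1259 0.08  ] q [ 0.89   0.456 -0.004  0.019] f [-0.8  0.5 -0.4] t 17.3667 xang 54.2
tip [0.5398 0.1268 0.104 ] phi -85.5 r 0.1115
[0.16, 0.15, -4.61] -0.0
[0.3, -0.02, 0.89] -0.0
2189 btn/housing pts [0.54471471 0.13485449 0.07318001]
851 [0.54341117 0.13317859 0.07904261]
scene 0.52 [211.3, 237.6] [0.5412244  0.13687253 0.078     ]
side 0.64 [190.3, 271.9] [0.5483209  0.13849602 0.078     ]
```

View pics/n.png

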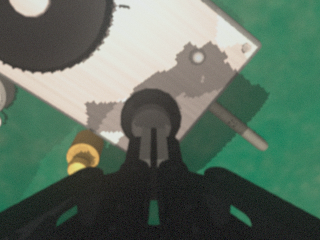

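The fist is nearly centred over the button, which is at (110,150) in the crop, and needs about 3 mm along tool x. I'm descending to near contact.

arm_command --pt "0.3 0 0.8" --pt "0.3 0 1.6" --pt "0.3 0 2.2" --pt "0.3 0 2.4" --pt "0.3 0 2.4" --turn '[0,0,0,0,0]' --hand '[1,1,1,1,1]'

```text
clock: 18.08
eef_pos: [0.544, 0.1284, 0.0584]
tool_rot: [0.89, 0.456, -0.001, 0.02]
ft_force: [-0.6, 1.2, 2.1]
grip_width: 0.0002
```

arm_command --pt "0 0 0.15" --pt "0 0 0.3" --pt "0 0 0.45" --pt "0 0 0.45" --turn '[0,0,0,0]' --hand '[1,1,1,1]'

```text
clock: 18.42
eef_pos: [0.5446, 0.1284, 0.0549]
tool_rot: [0.89, 0.456, -0.001, 0.02]
ft_force: [-2.9, -0.5, 3.3]
grip_width: -0.0001
```

arm_command --pt "0 0 0.1" --pt "0 0 0.2" --pt "0 0 0.2" --pt "0 0 0.2" --turn '[0,0,0,0]' --hand '[1,1,1,1]'

```text
clock: 18.75
eef_pos: [0.5448, 0.1284, 0.0531]
tool_rot: [0.89, 0.456, -0.0, 0.02]
ft_force: [-2.9, 0.2, 5.0]
grip_width: -0.0002
```

arm_command --pt "0 0 0.1" --pt "0 0 0.2" --pt "0 0 0.2" --pt "0 0 0.2" --turn '[0,0,0,0]' --hand '[1,1,1,1]'

```text
clock: 19.08
eef_pos: [0.5449, 0.1284, 0.0529]
tool_rot: [0.89, 0.456, 0.0, 0.02]
ft_force: [-6.2, 0.1, 14.7]
grip_width: 0.0001
```

The button bottomed out: force jumped to 14.7 N at a fixed height after about 6 mm of travel. I'm releasing straight up.

arm_command --pt "0 0 0" --pt "0 0 -0.5" --pt "0 0 -1.5" --pt "0 0 -4.5" --pt "0 0 -8" --turn '[0,0,0,0,0]' --hand '[1,1,1,1,1]'

```text
clock: 19.5
eef_pos: [0.5416, 0.1303, 0.1292]
tool_rot: [0.89, 0.456, -0.003, 0.02]
ft_force: [0.8, 0.0, 0.8]
grip_width: -0.0
```

arm_command --pt "0 0 -4" --pt "0 0 -8" --pt "0 0 -8" --pt "0 0 -8" --turn '[0,0,0,0]' --hand '[1,1,1,1]'

```text
clock: 19.83
eef_pos: [0.5445, 0.1345, 0.2141]
tool_rot: [0.89, 0.456, 0.003, 0.021]
ft_force: [0.2, 0.9, -0.6]
grip_width: 0.0002
```

```bash
st() { :; }; python3 lug2.py z; python3 - <<'E'
from h import *
st();p,d,P,T=cloud("wrist")
m=(d>0)&(np.hypot(P[...,0]-.5415,P[...,1]-.129)<.011)&(P[...,2]<.1);print("button top z",np.median(P[m][:,2]),m.sum())
for c in("scene","side"):
    camera(c)
    for n in("test_weight","counter","marker_black","control_box"):
        for x in spot_point(c,n)[:1]: print(c,n,np.round(ray(c,x["location"],0)[:2],3))
E
```

```text
wrist 309 ((560.158203125, 251.02915954589844), (23.831026077270508, 11.998281478881836), 24.180892944335938) dir 23.229456151257896
  dial_axis 0.8 [111. 183.] [0.5278 0.2343]
  pointer 0.92 [ 69. 201.] [0.5698 0.2516]
  set_button_top 0.57 [183. 248.] [0.5367 0.1304]
scene 77 ((560.8014526367188, 250.24940490722656), (23.00558853149414, 12.837355613708496), 22.17053985595703) dir 25.849742932758268
  dial_axis 0.61 [248. 232.] [0.5297 0.2336]
  pointer 0.64 [245. 204.] [0.5782 0.2523]
  set_button_top 0.69 [208. 239.] [0.5411 0.1269]
side 47 ((560.4248657226562, 248.08299255371094), (23.350048065185547, 10.799470901489258), 22.80393409729004) dir 14.914462103789901
  dial_axis 0.68 [173. 247.] [0.5219 0.2436]
  pointer 0.77 [160. 268.] [0.5704 0.2605]
  set_button_top 0.68 [191. 269.] [0.542  0.1372]
j [ 0.27  0.35  0.15  1.36 -0.04  2.46] p [0.542  0.1339 0.2103] q [ 0.89   0.456 -0.001  0.02 ] f [-0.8  0.4 -0.2] t 20.4333 xang 54.2
button top z 0.07817089028470547 280
scene test_weight [0.47  0.123]
scene counter [0.419 0.207]
scene marker_black [0.583 0.084]
scene control_box [0.54  0.199]
side test_weight [0.463 0.122]
side counter [0.413 0.201]
side marker_black [0.578 0.07 ]
side control_box [0.536 0.193]
```

Every check agrees: the dial is at +120° clockwise, the button is back up at z 0.078, and the bystanders have not moved. I'm handing in.

```bash
python3 -c "
from workcell import *
print(job_done())"
```

```text
the job is handed in; nothing more can be done
None
```

I turned the dial four clicks clockwise, then pressed the button fully down and let it come back up. The job was handed in at about 20 s of the 59 s, with the arm clear of everything.

- **Getting there:** A mesh screen stood between the arm and the box, so I took the arm over it. The shut fingertips turned out to sit about 37 mm higher than I first assumed. My first pass therefore swept over the lug without touching it, and I repeated it lower.
- **Dial:** The lug started at about 142° in the world frame, which is the second stop. After the push it read 20–21° in all three cameras, so it moved about 120°. After the button press it read 22–24°, within measuring scatter.
- **Button:** Its height stopped changing after roughly 5–6 mm of travel, where the force reached 14.7 N against about 5 N expected when fully down. After release its top measured z 0.078 m, which is its up position.
- **Surroundings:** The box, weight, counter and marker showed no movement beyond detection scatter (up to about 1–2 cm).

**Disagreements:** The position readings scattered by a few millimetres. While the fist was still against the lug after the last push, the wrist and side cameras disagreed on its angle by about 9°. The clear view after backing off settled it.

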